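# Tip the egg trough

### The arm

A 6-joint arm with a two-finger parallel gripper is mounted at the origin on the work surface. World frame = base frame: x ahead of the robot, y to its left, z up, the work surface at z = 0. Lengths are in m, angles in rad, forces in N, time in s.
With the tool pointing down it reaches from about 0.35 to 0.975 m from the base axis. Payload 4.9 kg.
Tool frame: the origin (TCP) lies at the very end of the fingers, on their centre line; the grasp point (between the pads) lies 19 mm behind it (ctrl.grasp_offset is the distance from the TCP to the grasp point, in m); z points along the fingers, y is the line along which they close (so a half turn about z gives the same grasp; the last joint's range is limited). The gripper opens to 85 mm and grips with 20 to 120 N. Pads are 22 mm wide; open, the fingers measure 114 mm over their backs; the gripper's body (76 mm by 85 mm) begins 54 mm behind the grasp point. The pads swing forward as they close: fully open they stand 13 mm farther back than shut.
Start: joints at [-1.32, 0.053, 1.613, -0, 1.476, -0.119], TCP at [0.226, -0.583, 0.231] pointing down, gripper open.
Joint ranges: [-3.01, 3.01], [-1.01, 2.22], [0.06, 2.58], [-1.02, 4.17], [0.09, 2.62], [-3.14, 3.14]. Speed limits (rad/s): [2.57, 2.57, 3.14, 3.14, 3.14, 3.14].

### API

Orientations are given as a rotation vector (axis times angle).
In Python, from station import ctrl, optics gives the robot as it stands.
- The arm moves only by the shell command python3 -m handwheel 'ROWS' [OPENING] [FORCE]. ROWS is JSON, a list of rows, each an object of numbers: "tx", "ty", "tz": the shift along the tool's x, y, z in mm; "roll": the turn about the tool's z in rad. A call has 1 to 12 rows; each row shifts and turns the commanded pose from where the row before left it, along the tool's axes as they then stand; what a row does not reach is not made up. A row lasts 1/12 s, in which the tool goes at most 41.7 mm and 7.16 degrees, less where a joint would pass 70% of its speed; a pose out of reach is approached as far as the arm can. A call with a gripper value outside its range is refused whole. OPENING is the finger opening in mm, from 0 to 85.4, set as the call begins (- or left out, the last holds). The fingers move at their own pace and stop on an object; FORCE is the grip in N (left out, the last holds). Time passes only in rows, so rows that do not move let the fingers close. It gives the time, the measured TCP pose, the force, the opening and the grip force at its end, in the units of the state.
- ctrl.get_obs(): the state, without advancing time (a new reading comes with each control period).
- optics.get_image(name): name is "scene" or "top"; returns (picture, depth): 384x512x3 uint8, red, green, blue; 384x512 float32, m along the optical axis (not along the pixel's ray), 0 where there is no reading.
- optics.camera_params(name): a dict with "mtx" (3x3 intrinsics, pixels), "extrinsics" (4x4, takes a point from camera to world coordinates). Camera axes: x right, y down, z forward; pixel columns grow to the right and rows downward; lengths in m; the calibration is good to about 2 mm. A picture is of the moment at which its call begins. camera_params takes no time and is no camera call.
- ctrl.finish_job(): hands the job in; it is judged then, once.
The state is a dict: "t": time; "q": joint angles; "dq": joint speeds; "effort": joint torques, N m; "tool_pos": TCP position; "tool_rot": TCP orientation; "contact_force": force on the tool from outside, world axes, zero at the start; "wrist_torque": the same for the moment, N m; "opening": finger opening in m; "grip_force": force on a finger pad.
Only numpy, scipy, OpenCV 4.12 (cv2) and the standard library are available. Lean on these libraries where they do the work, as an engineer would, in place of code of your own. Each camera call takes 0.05 s, during which the arm holds its last target. There are 200 camera calls.

### The job

Tip the hinged steel trough by slowly and gently pressing down its left-hand lip (the robot's left) until it sits firmly on the rubber stop underneath and the egg carton has slid down against that end, and keep it pressed there for at least half a second. Then press the right-hand lip gently down until the trough is level on its rest again, with the carton still at the left end, and let go. Use light pushes only (eggs!), do not let the carton rush down, do not touch the carton, and leave the other things on the table alone.

Things in the scene. Friction and masses are not known exactly. Their poses are not given: they have to be found in the camera images.
- stand: Fixed stand: dark steel base plate 200 x 400 x 8 mm, two grey uprights 117 mm high beside the trough at mid-length carrying its hinge. Origin: centre of the plate's underside, on the table. z up, +y along the trough to its left end, x across it. Hinge axis parallel to x, 105 mm above the origin. A rubber rest under the right half, 130 mm from the hinge, holds the trough level.
- trough: Open steel trough, 121 mm wide (x), 330 mm long (y), hinged at mid-length. Origin on the hinge axis, at the underside of its 4 mm floor; z normal to the floor, y along it to the left end. Inside 115 x 320 mm; end walls 44 mm high. At each end the wall's top is bent outwards into a flat lip, 121 mm wide, 165 to 210 mm from the hinge; only the carton's eggs stand higher than the lips (by 24 mm).
- trough_tilt (a joint): Tilt of the trough (rad): 0 = level, just touching its rest (start); positive = left end down. Stiff hinge (0.7 N m friction): the trough stays where it is left, also with the carton in it; moving it takes about 1 to 7 N at a lip. It meets the rubber stop somewhere from 0.32 to 0.46 rad. A lip pressed with 9 to 14 N is firmly home, on stop or rest; each rubber gives 2.5 mm per 10 N.
- left_lip (a point): Middle of the left lip's top face: 187.5 mm along +y from the hinge, 44 mm above the trough's origin along its z. Press with closed fingers; keep well below 24 N. Press it down no faster than about 30 mm/s.
- right_lip (a point): Middle of the right lip's top face: 187.5 mm along -y from the hinge, 44 mm above the trough's origin along its z. Press with closed fingers; keep well below 24 N.
- stop: Stop under the trough's left half, 120 mm from the hinge: a grey foot 40 x 40 x 22 mm (origin: centre of its underside, on the base plate) with a screw that carries a round rubber head 24 mm across. The screw is set to another height each time (rubber top 38 to 56 mm above this origin), which is not measured: find it by feel. The trough must bear on it with more than 2 N.
- carton: Open orange plastic carton with 2 x 3 eggs (one rigid piece), 105 mm wide, 150 mm long (along the trough), 42 mm high at the rim, 64 mm over the eggs, 0.27 to 0.5 kg, in the right half of the trough. Origin: centre of its underside; 85 mm from the hinge when against the left end wall. It starts to slide at a tilt of 0.15 to 0.30 rad and must stay under 0.7 m/s.
- egg_flat: Bystander: grey-brown pulp flat 250 x 250 mm with eggs, 68 mm high, to the left. Origin: centre of underside.
- spare_carton: Bystander: orange plastic carton 105 x 250 mm with seven eggs, 64 mm high, to the right. Origin: centre of underside.
- lifter: Bystander: red egg lifter with six black rubber cups and a bar handle, 100 x 150 x 96 mm, far to the right. Origin: centre of underside.
Not all that is in view belongs to the job. What is shaped like the carton but turquoise is not meant.

How it is judged:
By the outcome, as a careful person would: the job done as asked, in the order asked, and still so for the second after the job is handed in, with the robot touching nothing.
It also fails if it takes over 72 s, if anything falls off the work surface, if the arm or the gripper's body presses on something with over 40 N, if the wrist force passes 120 N, or if a joint passes its speed limit or range.

## Working session

There is one attempt and no reset: what is moved stays moved. The work goes in short steps, Python scripts to look and compute and a shell command to move; the robot and the scene stay as the last step left them, time stands still between calls to the robot, and variables do not carry over. Pictures are saved under pics/ and viewed, at most 10 in all, crops included, and the job is handed in when it is done.

```bash
mkdir -p pics; ls; python3 - <<'E'
from station import ctrl, optics
import cv2,numpy as np
for n in("scene","top"):
    p,d=optics.get_image(n); cv2.imwrite(f"pics/{n}0.png",p[:,:,::-1]); np.savez(f"{n}0.npz",p=p,d=d)
    print(optics.camera_params(n))
o=ctrl.get_obs();print(o['t'],o['tool_pos'],o['tool_rot'],o['contact_force'],ctrl.grasp_offset)
E
```

```text
pics
{'mtx': array([[378.42956436,   0.        , 258.42916023],
       [  0.        , 378.42956436, 192.41694136],
       [  0.        ,   0.        ,   1.        ]]), 'extrinsics': array([[ 0.77064978,  0.36844879, -0.51994654,  1.3084942 ],
       [ 0.63682439, -0.47539376,  0.60700533, -0.77310363],
       [-0.02352896, -0.79890316, -0.60099928,  0.90237166],
       [ 0.        ,  0.        ,  0.        ,  1.        ]])}
{'mtx': array([[368.17511607,   0.        , 255.04183145],
       [  0.        , 368.17511607, 194.23822448],
       [  0.        ,   0.        ,   1.        ]]), 'extrinsics': array([[ 0.00494443, -0.99612108,  0.08785413,  0.49900475],
       [-0.999932  , -0.0058529 , -0.01008611,  0.04829244],
       [ 0.01056119, -0.08779829, -0.99608229,  1.50368386],
       [ 0.        ,  0.        ,  0.        ,  1.        ]])}
0.1 [ 0.2257434  -0.5822089   0.23017933] [-3.08622711e+00 -5.77223075e-01  1.47795402e-04] [ 0.26100293  0.53787076 -0.20891588] 0.0187
```

View pics/top0.png

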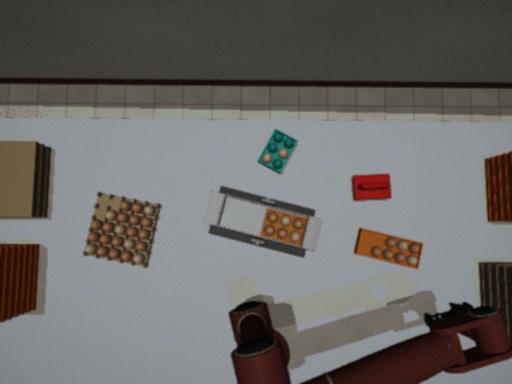

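View pics/scene0.png

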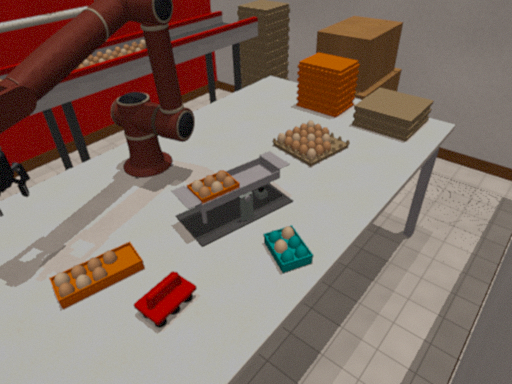

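The top view shows the trough with its left lip at (214,207), its right lip at (312,235) and the orange 2x3 carton at (284,226). Things that could be mistaken for the carton are the orange spare carton at (388,249), which is longer and outside the trough, and the turquoise one at (278,151), which is not meant. I choose the carton at (284,226). Next I measure the lips and take a close crop.

```bash
cat > h.py <<'E'
import numpy as np,cv2
from station import ctrl,optics
def cloud(n,d):
    c=optics.camera_params(n);K=c['mtx'];E=c['extrinsics']
    v,u=np.mgrid[:d.shape[0],:d.shape[1]]
    P=np.stack([(u-K[0,2])/K[0,0]*d,(v-K[1,2])/K[1,1]*d,d],-1)
    return P@E[:3,:3].T+E[:3,3]
E
python3 - <<'E'
from h import *
z=np.load('top0.npz');p,d=z['p'],z['d'];W=cloud('top',d)
cv2.imwrite('pics/crop.png',cv2.resize(p[165:275,190:340,::-1],None,fx=5,fy=5,interpolation=cv2.INTER_CUBIC))
print(W[207,214],W[235,312],W[215,240],W[226,284],W[300,150])
R=W[180:260,195:330];rb=p[180:260,195:330].astype(int)
m=(R[...,2]>.138)&(R[...,2]<.160)&(abs(rb[...,0]-rb[...,2])<40)
pts=R[m];r=cv2.minAreaRect((pts[:,:2]*1000).astype(np.float32));print(m.sum(),r,cv2.boxPoints(r))
n,l,s,c=cv2.connectedComponentsWithStats(m.astype(np.uint8))
for i in range(1,n):
    if s[i,4]>40:
        q=R[l==i];print(s[i],q.mean(0),q[:,2].std(),cv2.minAreaRect((q[:,:2]*1000).astype(np.float32)))
# height zone map: plate
m=(R[...,2]>.003)&(R[...,2]<.02)&(rb.sum(-1)<250);q=R[m];print(m.sum(),cv2.minAreaRect((q[:,:2]*1000).astype(np.float32)))
E
```

```text
[0.5701354  0.18465948 0.1554704 ] [ 0.46976636 -0.17496842  0.14845896] [0.54287727 0.09071043 0.10797174] [ 0.50213079 -0.07249564  0.14632326] [ 0.20406088  0.45225603 -0.00915161]
982 ((521.2581787109375, 3.6061248779296875), (420.83441162109375, 121.01277923583984), 75.92643737792969) [[ 411.4013  -185.78207]
 [ 528.7818  -215.20844]
 [ 631.11505  192.99432]
 [ 513.73456  222.42068]]
[  9  11  23  36 454] [0.56571542 0.18284852 0.14763386] 0.0030763396549129533 ((565.444580078125, 180.30276489257812), (56.81678771972656, 120.6022720336914), 76.20816802978516)
[106  36  22  35 460] [ 0.47682509 -0.17453752  0.14752222] 0.0029399407657355603 ((477.0653076171875, -172.66485595703125), (57.281951904296875, 120.80797576904297), 75.53385162353516)
1183 ((522.1875, 5.5790252685546875), (394.68609619140625, 195.9051971435547), 75.97774505615234)
```

View pics/crop.png

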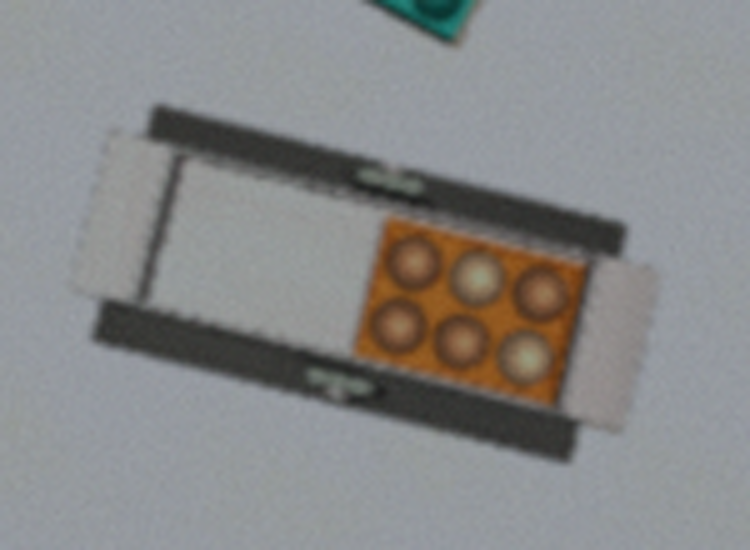

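The crop confirms the choice: the orange carton sits at the right end of the trough. The measured lip span (421 x 121 mm, z 0.148) matches the description. Hinge centre is about (0.521, 0.004) and the trough axis is at 75.9°. Now I close the fingers and turn the tool so its x lies along the trough.

```bash
python3 -m handwheel '[{"roll":-0.12,"tz":-3},{"roll":-0.12,"tz":-3},{"roll":-0.12,"tz":-3},{"roll":-0.12,"tz":-3},{"roll":-0.12,"tz":-3},{"roll":-0.12,"tz":-3},{"roll":-0.12},{"roll":-0.12},{},{}]' 0 20
python3 - <<'E'
from h import *
o=ctrl.get_obs()
from scipy.spatial.transform import Rotation as R
M=R.from_rotvec(o['tool_rot']).as_matrix();print(M.round(3),o['q'])
print(M.T@(np.array([.5682,.1908,.19])-o['tool_pos']), o['contact_force'])
E
```

```text
[[ 0.932  0.361 -0.   ]
 [ 0.361 -0.932  0.002]
 [ 0.    -0.002 -1.   ]] [-1.32002694e+00  5.33024926e-02  1.61415569e+00  2.79594915e-05
  1.47598660e+00 -1.19024797e-01]
[ 0.59867905 -0.59690967  0.04142337] [ 0.26100293  0.53787076 -0.20891588]$[0]: bad value
```

The call was refused, perhaps because each row needs all four keys. I'll write the rows out in full.

```bash
python3 -m handwheel '[{"tx":0,"ty":0,"tz":-3,"roll":-0.12},{"tx":0,"ty":0,"tz":-3,"roll":-0.12},{"tx":0,"ty":0,"tz":-3,"roll":-0.12},{"tx":0,"ty":0,"tz":-3,"roll":-0.12},{"tx":0,"ty":0,"tz":-3,"roll":-0.12},{"tx":0,"ty":0,"tz":-3,"roll":-0.12},{"tx":0,"ty":0,"tz":0,"roll":-0.12},{"tx":0,"ty":0,"tz":0,"roll":-0.12},{"tx":0,"ty":0,"tz":0,"roll":0},{"tx":0,"ty":0,"tz":0,"roll":0}]' 0 20
cat > w.py <<'E'
from h import *
import sys
from scipy.spatial.transform import Rotation as R
o=ctrl.get_obs()
M=R.from_rotvec(o['tool_rot']).as_matrix();print(M.round(3).tolist(),o['q'].round(2) if hasattr(o['q'],'round') else o['q'])
t=np.array([float(a) for a in sys.argv[1:4]])
print(o['t'],o['tool_pos'],"delta tool mm",(M.T@(t-o['tool_pos'])*1000).round(1), o['contact_force'],o['opening'])
E
python3 w.py .5682 .1908 .19
```

```text
t: 0.93
tool_pos: [0.2258, -0.5825, 0.2487]
tool_rot: [-2.475, -1.934, -0.001]
contact_force: [-0.4, 0.2, 0.9]
opening: -0.0002
grip_force: 0.0
[[0.242, 0.97, -0.0], [0.97, -0.242, 0.001], [0.001, -0.001, -1.0]] [-1.32  0.04  1.59 -0.    1.51 -1.08]
0.9333 [ 0.22579609 -0.58246902  0.2486868 ] delta tool mm [833.  145.5  59.4] [-0.39681788  0.24671162  0.88304274] -0.0001672811508544235
```

```bash
python3 -m handwheel '[{"tx":15,"ty":3,"tz":0,"roll":0},{"tx":30,"ty":5,"tz":0,"roll":0},{"tx":35,"ty":6,"tz":0,"roll":0},{"tx":35,"ty":6,"tz":0,"roll":0},{"tx":35,"ty":6,"tz":0,"roll":0},{"tx":35,"ty":6,"tz":0,"roll":0},{"tx":35,"ty":6,"tz":0,"roll":0},{"tx":35,"ty":6,"tz":0,"roll":0},{"tx":35,"ty":6,"tz":0,"roll":0},{"tx":35,"ty":6,"tz":0,"roll":0},{"tx":35,"ty":6,"tz":0,"roll":0},{"tx":35,"ty":6,"tz":0,"roll":0}]' | head -2
python3 -m handwheel '[{"tx":35,"ty":6,"tz":0,"roll":0},{"tx":35,"ty":6,"tz":0,"roll":0},{"tx":35,"ty":6,"tz":0,"roll":0},{"tx":35,"ty":6,"tz":0,"roll":0},{"tx":35,"ty":6,"tz":0,"roll":0},{"tx":35,"ty":6,"tz":0,"roll":0},{"tx":35,"ty":6,"tz":0,"roll":0},{"tx":35,"ty":6,"tz":0,"roll":0},{"tx":30,"ty":6,"tz":0,"roll":0},{"tx":25,"ty":4,"tz":0,"roll":0},{"tx":10,"ty":3,"tz":0,"roll":0},{"tx":0,"ty":0,"tz":0,"roll":0}]' | head -2
python3 w.py .5682 .1908 .17
```

```text
t: 1.93
tool_pos: [0.3864, -0.2137, 0.2492]
t: 2.93
tool_pos: [0.5281, 0.1066, 0.2489]
[[0.238, 0.971, -0.001], [0.971, -0.238, 0.0], [-0.0, -0.001, -1.0]] [ 0.06 -0.16  1.79  0.    1.51  0.3 ]
2.9333 [0.5280679  0.10660973 0.24885811] delta tool mm [91.3 19.  78.8] [ 0.62778391 -0.12575591  0.04365278] -8.19494408659341e-06
```

Now I finish the approach and go down to about 20 mm above the lip.

```bash
python3 -m handwheel '[{"tx":20,"ty":4,"tz":0,"roll":0},{"tx":25,"ty":5,"tz":0,"roll":0},{"tx":25,"ty":5,"tz":0,"roll":0},{"tx":15,"ty":3,"tz":10,"roll":0},{"tx":6,"ty":2,"tz":15,"roll":0},{"tx":0,"ty":0,"tz":20,"roll":0},{"tx":0,"ty":0,"tz":20,"roll":0},{"tx":0,"ty":0,"tz":10,"roll":0},{"tx":0,"ty":0,"tz":4,"roll":0},{"tx":0,"ty":0,"tz":0,"roll":0},{"tx":0,"ty":0,"tz":0,"roll":0}]'
python3 w.py .5682 .1908 .149 
python3 - <<'E'
from h import *
p,d=optics.get_image('scene');cv2.imwrite('pics/s1.png',cv2.resize(p[110:270,140:340,::-1],None,fx=3.5,fy=3.5))
E
```

```text
t: 3.85
tool_pos: [0.5684, 0.1884, 0.1714]
tool_rot: [2.473, 1.936, 0.002]
contact_force: [0.8, 0.6, -0.9]
opening: 0.0001
grip_force: 0.0
[[0.24, 0.971, 0.001], [0.971, -0.24, 0.0], [0.0, 0.001, -1.0]] [ 0.2   0.03  1.73 -0.    1.37  0.44]
3.85 [0.56843882 0.18835768 0.17137052] delta tool mm [ 2.3 -0.8 22.4] [ 0.83736498  0.62855769 -0.87953738] 0.00012725937885420943
```

View pics/s1.png

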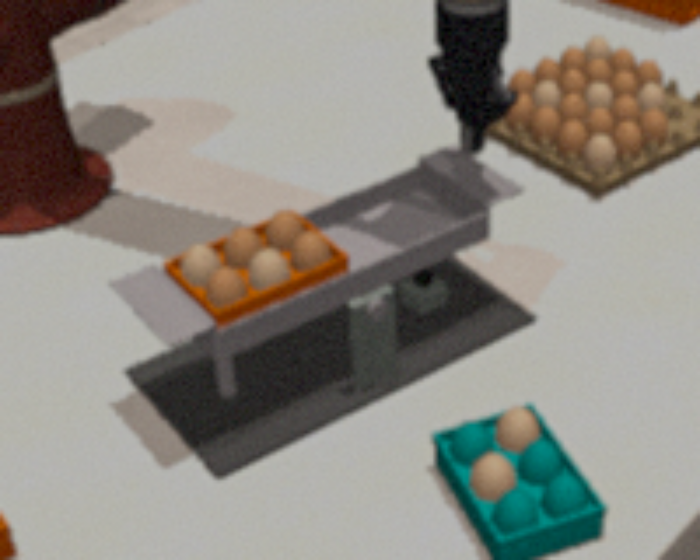

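The closed fingers stand over the left lip at crop (475,140). I descend slowly: 22 mm to contact, then press to a tilt of about 0.1.

```bash
cat > c.py <<'E'
from h import *
o=ctrl.get_obs()
p,d=optics.get_image('scene');W=cloud('scene',d)
h=cv2.cvtColor(p,cv2.COLOR_RGB2HSV)
a=np.deg2rad(75.93);u=np.array([np.cos(a),np.sin(a)]);r=W[...,:2]-[.5213,.0036]
s=r@u;x=r@np.array([u[1],-u[0]])
m=(h[...,0]<22)&(h[...,1]>130)&(abs(s)<.2)&(abs(x)<.07)&(W[...,2]>.06)&(d>0)
s=s[m]*1000
print('t',round(o['t'],2),'carton n',m.sum(),'s 2/50/98%',np.percentile(s,[2,50,98]).round(0),'z',(o['tool_pos'][2]*1000).round(1),'F',np.round(o['contact_force'],1),'tilt~',round((.149-o['tool_pos'][2])/.18,3))
E
python3 c.py
python3 -m handwheel '[{"tx":0,"ty":0,"tz":5,"roll":0},{"tx":0,"ty":0,"tz":5,"roll":0},{"tx":0,"ty":0,"tz":4,"roll":0},{"tx":0,"ty":0,"tz":2,"roll":0},{"tx":0,"ty":0,"tz":1,"roll":0},{"tx":0,"ty":0,"tz":1,"roll":0},{"tx":0,"ty":0,"tz":1,"roll":0},{"tx":0,"ty":0,"tz":1,"roll":0},{"tx":0,"ty":0,"tz":1,"roll":0},{"tx":0,"ty":0,"tz":1,"roll":0},{"tx":0,"ty":0,"tz":1,"roll":0}]' |head -4
python3 c.py
python3 -m handwheel '[{"tx":0,"ty":0,"tz":1,"roll":0},{"tx":0,"ty":0,"tz":1.5,"roll":0},{"tx":0,"ty":0,"tz":1.5,"roll":0},{"tx":0,"ty":0,"tz":1.5,"roll":0},{"tx":0,"ty":0,"tz":1.5,"roll":0},{"tx":0,"ty":0,"tz":1.5,"roll":0},{"tx":0,"ty":0,"tz":1.5,"roll":0},{"tx":0,"ty":0,"tz":1.5,"roll":0},{"tx":0,"ty":0,"tz":1.5,"roll":0},{"tx":0,"ty":0,"tz":1.5,"roll":0}]' | head -4
python3 c.py
```

```text
t 3.9 carton n 1476 s 2/50/98% [-151.  103.  195.] z 171.9 F [0.9 0.6 0.5] tilt~ -0.127
t: 4.87
tool_pos: [0.5681, 0.1891, 0.1484]
tool_rot: [-2.472, -1.938, -0.001]
contact_force: [-2.2, 0.3, 6.0]
t 4.87 carton n 1445 s 2/50/98% [-151.  103.  195.] z 148.4 F [-2.2  0.3  6. ] tilt~ 0.004
t: 5.75
tool_pos: [0.5691, 0.1909, 0.135]
tool_rot: [-2.471, -1.938, -0.008]
contact_force: [-1.3, 5.8, 6.3]
t 5.75 carton n 1447 s 2/50/98% [-147.  105.  195.] z 135.0 F [-1.3  5.8  6.3] tilt~ 0.078
```

The trough yields at about 6 N. The lip creeps outward about 4 mm as it tips, so I'll follow it along tx. The orange mask needs sharpening before I watch the carton.

```bash
sed -i 's/^m=.*/b=p.astype(int);m=(b[...,0]-b[...,2]>90)\&(b[...,0]-b[...,1]>45)\&(abs(s)<.2)\&(abs(x)<.07)\&(W[...,2]>.06)\&(d>0)/' c.py; python3 c.py
python3 -m handwheel '[{"tx":0.5,"ty":0,"tz":1.5,"roll":0},{"tx":0.5,"ty":0,"tz":1.5,"roll":0},{"tx":0.5,"ty":0,"tz":1.5,"roll":0},{"tx":0.5,"ty":0,"tz":1.5,"roll":0},{"tx":0.5,"ty":0,"tz":1.5,"roll":0},{"tx":0.5,"ty":0,"tz":1.5,"roll":0}]' | head -4
python3 c.py
```

```text
t 5.8 carton n 305 s 2/50/98% [-148.  -87.   -2.] z 134.6 F [0.2 4.4 5. ] tilt~ 0.08
t: 6.35
tool_pos: [0.5694, 0.1921, 0.1253]
tool_rot: [2.471, 1.938, 0.003]
contact_force: [-0.7, -1.3, 5.9]
t 6.35 carton n 284 s 2/50/98% [-145.  -83.    1.] z 125.3 F [-0.7 -1.3  5.9] tilt~ 0.132
```

The tracker works and the carton is still at -85. I continue in small steps, watching for the slide.

```bash
python3 -m handwheel '[{"tx":0.2,"ty":0,"tz":1,"roll":0},{"tx":0.2,"ty":0,"tz":1,"roll":0},{"tx":0.2,"ty":0,"tz":1,"roll":0},{"tx":0.2,"ty":0,"tz":1,"roll":0}]' >/dev/null; python3 c.py
python3 -m handwheel '[{"tx":0,"ty":0,"tz":1,"roll":0},{"tx":0,"ty":0,"tz":1,"roll":0},{"tx":0,"ty":0,"tz":1,"roll":0}]' >/dev/null; python3 c.py
```

```text
t 6.73 carton n 269 s 2/50/98% [-143.  -83.    1.] z 121.1 F [-1.5 -1.1  5.5] tilt~ 0.155
t 7.03 carton n 264 s 2/50/98% [-143.  -81.    2.] z 118.0 F [-1.   0.1  5.6] tilt~ 0.172
```

```bash
python3 -m handwheel '[{"tx":0,"ty":0,"tz":1,"roll":0},{"tx":0,"ty":0,"tz":1,"roll":0},{"tx":0,"ty":0,"tz":1,"roll":0}]' >/dev/null; python3 c.py
```

```text
t 7.33 carton n 267 s 2/50/98% [-142.  -82.    4.] z 115.0 F [-1.4 -0.1  4.5] tilt~ 0.189
```

```bash
python3 -m handwheel '[{"tx":0,"ty":0,"tz":1,"roll":0},{"tx":0,"ty":0,"tz":1,"roll":0}]' >/dev/null; python3 c.py;python3 -m handwheel '[{"tx":0,"ty":0,"tz":0,"roll":0},{"tx":0,"ty":0,"tz":0,"roll":0}]' >/dev/null; python3 c.py
```

```text
t 7.55 carton n 262 s 2/50/98% [-138.  -83.    6.] z 113.1 F [0.  1.3 4.7] tilt~ 0.2
t 7.77 carton n 318 s 2/50/98% [-129.  -91.   17.] z 112.7 F [0.6 0.1 5.5] tilt~ 0.201
```

```bash
python3 -m handwheel '[{"tx":0,"ty":0,"tz":1,"roll":0},{"tx":0,"ty":0,"tz":1,"roll":0}]' >/dev/null; python3 c.py;python3 -m handwheel '[{"tx":0,"ty":0,"tz":0,"roll":0},{"tx":0,"ty":0,"tz":0,"roll":0}]' >/dev/null; python3 c.py
```

```text
t 7.98 carton n 356 s 2/50/98% [-110.  -90.   39.] z 110.6 F [0.3 2.2 4.8] tilt~ 0.213
t 8.2 carton n 349 s 2/50/98% [-75. -54.  74.] z 110.3 F [1.8 2.8 3.2] tilt~ 0.215
```

```bash
python3 -m handwheel '[{"tx":0,"ty":0,"tz":1,"roll":0},{"tx":0,"ty":0,"tz":1,"roll":0}]' >/dev/null; python3 c.py;python3 -m handwheel '[{"tx":0,"ty":0,"tz":0,"roll":0},{"tx":0,"ty":0,"tz":0,"roll":0}]' >/dev/null; python3 c.py
```

```text
t 8.42 carton n 321 s 2/50/98% [-25.  -9. 125.] z 107.8 F [1.6 1.8 3.1] tilt~ 0.229
t 8.63 carton n 299 s 2/50/98% [ 14.  25. 163.] z 106.8 F [0.6 0.7 1.9] tilt~ 0.234
```

The carton slid down at about 0.25 m/s and now lies against the left end (span 14 to 163 mm). I press on to the stop.

```bash
python3 -m handwheel '[{"tx":0,"ty":0,"tz":1.5,"roll":0},{"tx":0,"ty":0,"tz":1.5,"roll":0},{"tx":0,"ty":0,"tz":1.5,"roll":0},{"tx":0,"ty":0,"tz":1.5,"roll":0},{"tx":0,"ty":0,"tz":1.5,"roll":0},{"tx":0,"ty":0,"tz":1.5,"roll":0},{"tx":0,"ty":0,"tz":1.5,"roll":0},{"tx":0,"ty":0,"tz":1.5,"roll":0}]' >/dev/null; python3 c.py;python3 -m handwheel '[{"tx":0,"ty":0,"tz":1,"roll":0},{"tx":0,"ty":0,"tz":1,"roll":0},{"tx":0,"ty":0,"tz":1,"roll":0},{"tx":0,"ty":0,"tz":1,"roll":0}]' >/dev/null; python3 c.py
```

```text
t 9.35 carton n 298 s 2/50/98% [ 15.  26. 163.] z 95.6 F [-1.1 -0.3  2.3] tilt~ 0.297
t 9.73 carton n 300 s 2/50/98% [ 16.  27. 162.] z 91.8 F [-1.1 -0.1  1.9] tilt~ 0.318
```

```bash
python3 -m handwheel '[{"tx":0,"ty":0,"tz":1,"roll":0},{"tx":0,"ty":0,"tz":1,"roll":0},{"tx":0,"ty":0,"tz":1,"roll":0}]' >/dev/null; python3 c.py
```

```text
t 10.03 carton n 299 s 2/50/98% [ 16.  27. 163.] z 88.8 F [-0.4 -0.8  1.4] tilt~ 0.334
```

```bash
python3 -m handwheel '[{"tx":0,"ty":0,"tz":1,"roll":0},{"tx":0,"ty":0,"tz":1,"roll":0},{"tx":0,"ty":0,"tz":1,"roll":0}]' >/dev/null; python3 c.py
```

```text
t 10.33 carton n 301 s 2/50/98% [ 15.  28. 161.] z 85.8 F [1.  0.4 1.5] tilt~ 0.351
```

```bash
python3 -m handwheel '[{"tx":0,"ty":0,"tz":1,"roll":0},{"tx":0,"ty":0,"tz":1,"roll":0},{"tx":0,"ty":0,"tz":1,"roll":0}]' >/dev/null; python3 c.py
```

```text
t 10.63 carton n 297 s 2/50/98% [ 15.  28. 161.] z 82.7 F [ 0.4 -1.4  1.3] tilt~ 0.368
```

```bash
python3 -m handwheel '[{"tx":0,"ty":0,"tz":1,"roll":0},{"tx":0,"ty":0,"tz":1,"roll":0},{"tx":0,"ty":0,"tz":1,"roll":0}]' >/dev/null; python3 c.py
```

```text
t 10.93 carton n 293 s 2/50/98% [ 15.  29. 162.] z 79.7 F [ 0.5 -1.1  1.6] tilt~ 0.385
```

```bash
python3 -m handwheel '[{"tx":0,"ty":0,"tz":1,"roll":0},{"tx":0,"ty":0,"tz":1,"roll":0}]' >/dev/null; python3 c.py
```

```text
t 11.15 carton n 294 s 2/50/98% [ 15.  28. 159.] z 77.8 F [-0.2  0.6  1.9] tilt~ 0.396
```

```bash
python3 -m handwheel '[{"tx":0,"ty":0,"tz":1,"roll":0},{"tx":0,"ty":0,"tz":1,"roll":0}]' >/dev/null; python3 c.py
```

```text
t 11.37 carton n 292 s 2/50/98% [ 15.  28. 161.] z 75.8 F [-1.  -0.3  1.6] tilt~ 0.407
```

```bash
python3 -m handwheel '[{"tx":0,"ty":0,"tz":1,"roll":0},{"tx":0,"ty":0,"tz":1,"roll":0}]' >/dev/null; python3 c.py
```

```text
t 11.58 carton n 293 s 2/50/98% [ 15.  29. 161.] z 73.8 F [ 0.7 -0.3  1.4] tilt~ 0.418
```

```bash
python3 -m handwheel '[{"tx":0,"ty":0,"tz":1,"roll":0},{"tx":0,"ty":0,"tz":1,"roll":0}]' >/dev/null; python3 c.py
```

```text
t 11.8 carton n 300 s 2/50/98% [ 15.  29. 156.] z 71.8 F [-0.8 -1.7  1.9] tilt~ 0.429
```

```bash
python3 -m handwheel '[{"tx":0,"ty":0,"tz":1,"roll":0},{"tx":0,"ty":0,"tz":1,"roll":0}]' >/dev/null; python3 c.py
```

```text
t 12.02 carton n 302 s 2/50/98% [ 16.  30. 160.] z 70.2 F [-1.7 -0.9  6.2] tilt~ 0.438
```

```bash
python3 -m handwheel '[{"tx":0,"ty":0,"tz":1,"roll":0},{"tx":0,"ty":0,"tz":1,"roll":0}]' >/dev/null; python3 c.py
```

```text
t 12.23 carton n 293 s 2/50/98% [ 16.  30. 161.] z 68.9 F [-2.4 -0.2  8.9] tilt~ 0.445
```

```bash
python3 -m handwheel '[{"tx":0,"ty":0,"tz":1,"roll":0},{"tx":0,"ty":0,"tz":0.5,"roll":0}]' >/dev/null; python3 c.py
```

```text
t 12.45 carton n 296 s 2/50/98% [ 16.  30. 159.] z 68.0 F [-3.6 -0.7 10.2] tilt~ 0.45
```

The stop is reached, with the force rising from 2 to 10 N. I add a touch more and hold for over 1 s.

```bash
python3 -m handwheel '[{"tx":0,"ty":0,"tz":0.5,"roll":0},{"tx":0,"ty":0,"tz":0.3,"roll":0},{"tx":0,"ty":0,"tz":0,"roll":0},{"tx":0,"ty":0,"tz":0,"roll":0}]' >/dev/null; python3 c.py
python3 -m handwheel '[{"tx":0,"ty":0,"tz":0,"roll":0},{"tx":0,"ty":0,"tz":0,"roll":0},{"tx":0,"ty":0,"tz":0,"roll":0},{"tx":0,"ty":0,"tz":0,"roll":0},{"tx":0,"ty":0,"tz":0,"roll":0},{"tx":0,"ty":0,"tz":0,"roll":0},{"tx":0,"ty":0,"tz":0,"roll":0},{"tx":0,"ty":0,"tz":0,"roll":0}]' >/dev/null; python3 c.py
```

```text
t 12.83 carton n 295 s 2/50/98% [ 15.  30. 160.] z 67.5 F [-3.3 -1.6 10.7] tilt~ 0.453
t 13.55 carton n 294 s 2/50/98% [ 16.  29. 160.] z 67.5 F [-3.3 -1.1  9.8] tilt~ 0.453
```

```bash
python3 -m handwheel '[{"tx":0,"ty":0,"tz":0.4,"roll":0},{"tx":0,"ty":0,"tz":0.4,"roll":0},{"tx":0,"ty":0,"tz":0,"roll":0},{"tx":0,"ty":0,"tz":0,"roll":0}]' >/dev/null; python3 c.py
python3 -m handwheel '[{"tx":0,"ty":0,"tz":0,"roll":0},{"tx":0,"ty":0,"tz":0,"roll":0},{"tx":0,"ty":0,"tz":0,"roll":0},{"tx":0,"ty":0,"tz":0,"roll":0},{"tx":0,"ty":0,"tz":0,"roll":0},{"tx":0,"ty":0,"tz":0,"roll":0},{"tx":0,"ty":0,"tz":0,"roll":0},{"tx":0,"ty":0,"tz":0,"roll":0}]' >/dev/null; python3 c.py
python3 - <<'E'
from h import *
p,d=optics.get_image('scene');cv2.imwrite('pics/s2.png',cv2.resize(p[110:270,140:340,::-1],None,fx=3.5,fy=3.5))
E
```

```text
t 13.93 carton n 293 s 2/50/98% [ 16.  30. 158.] z 67.0 F [-2.7 -0.8 11.4] tilt~ 0.455
t 14.65 carton n 292 s 2/50/98% [ 15.  30. 160.] z 67.0 F [-2.9 -1.4 12.1] tilt~ 0.455
```

View pics/s2.png

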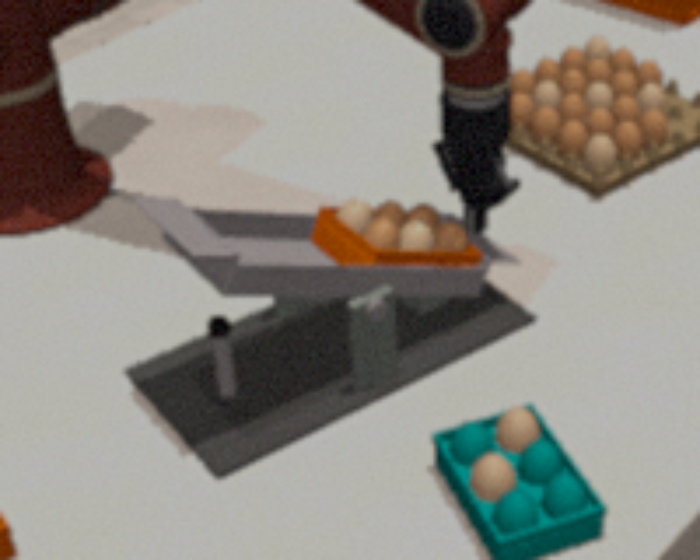

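The picture shows the trough tipped onto its stop with the carton at the left end (crop 400,235). The finger is on the lip and clear of the eggs. I lift off straight up, gently at first.

```bash
python3 -m handwheel '[{"tx":0,"ty":0,"tz":-1,"roll":0},{"tx":0,"ty":0,"tz":-1,"roll":0},{"tx":0,"ty":0,"tz":-2,"roll":0},{"tx":0,"ty":0,"tz":-3,"roll":0},{"tx":0,"ty":0,"tz":-6,"roll":0},{"tx":0,"ty":0,"tz":-15,"roll":0},{"tx":0,"ty":0,"tz":-25,"roll":0},{"tx":0,"ty":0,"tz":-30,"roll":0},{"tx":0,"ty":0,"tz":-30,"roll":0},{"tx":0,"ty":0,"tz":-30,"roll":0},{"tx":0,"ty":0,"tz":-30,"roll":0},{"tx":0,"ty":0,"tz":-30,"roll":0}]' >/dev/null
python3 -m handwheel '[{"tx":0,"ty":0,"tz":-18,"roll":0},{"tx":0,"ty":0,"tz":-5,"roll":0},{"tx":0,"ty":0,"tz":0,"roll":0}]' >/dev/null
python3 c.py
python3 - <<'E'
from h import *
# right lip top face now
p,d=optics.get_image('top');W=cloud('top',d)
a=np.deg2rad(75.93);u=np.array([np.cos(a),np.sin(a)]);r=W[...,:2]-[.5213,.0036]
s=r@u;x=r@np.array([u[1],-u[0]])
for k in np.arange(-.2,-.1,.008):
    m=(abs(s-k)<.004)&(abs(x)<.045)&(d>0);print(round(k,3),m.sum(),np.median(W[...,2][m]).round(4))
E
python3 w.py 0.4831 -0.1487 .245
```

```text
t 16.0 carton n 292 s 2/50/98% [ 16.  29. 159.] z 292.6 F [-0.1  0.2  0.4] tilt~ -0.798
-0.2 0 nan
-0.192 0 nan
-0.184 0 nan
-0.176 8 0.23
-0.168 63 0.2284
-0.16 68 0.2256
-0.152 63 0.2218
-0.144 63 0.2181
-0.136 63 0.2143
-0.128 98 0.1698
-0.12 58 0.1636
-0.112 56 0.1601
-0.104 60 0.1553
[[0.239, 0.971, -0.003], [0.971, -0.239, -0.001], [-0.001, -0.003, -1.0]] [ 0.2  -0.03  1.6  -0.    1.57  0.44]
16.1 [0.56813443 0.19242203 0.28877009] delta tool mm [-351.5   -1.    44.2] [-0.75145446 -0.53246909 -0.15368978] 0.00022787058365626804
  return _methods._mean(a, axis=axis, dtype=dtype,
  ret = ret.dtype.type(ret / rcount)
```

The trough stayed put, and the right lip is where predicted (z 0.225 at -0.157). I move over it.

```bash
python3 -m handwheel '[{"tx":-15,"ty":0,"tz":0,"roll":0},{"tx":-30,"ty":0,"tz":0,"roll":0},{"tx":-35,"ty":0,"tz":0,"roll":0},{"tx":-35,"ty":0,"tz":0,"roll":0},{"tx":-35,"ty":0,"tz":0,"roll":0},{"tx":-35,"ty":0,"tz":0,"roll":0},{"tx":-35,"ty":0,"tz":0,"roll":0},{"tx":-35,"ty":0,"tz":0,"roll":0},{"tx":-35,"ty":0,"tz":0,"roll":0},{"tx":-30,"ty":0,"tz":0,"roll":0},{"tx":-20,"ty":0,"tz":0,"roll":0},{"tx":-10,"ty":0,"tz":0,"roll":0}]' >/dev/null
python3 -m handwheel '[{"tx":0,"ty":0,"tz":10,"roll":0},{"tx":0,"ty":0,"tz":15,"roll":0},{"tx":0,"ty":0,"tz":10,"roll":0},{"tx":0,"ty":0,"tz":5,"roll":0},{"tx":0,"ty":0,"tz":0,"roll":0}]' >/dev/null
python3 c.py; python3 w.py 0.4831 -0.1487 .2255
```

```text
t 17.52 carton n 295 s 2/50/98% [ 16.  30. 157.] z 247.9 F [-0.1 -0.2 -0.3] tilt~ -0.549
[[0.237, 0.971, -0.002], [0.971, -0.237, 0.001], [0.001, -0.002, -1.0]] [-0.44 -0.24  1.86  0.    1.53 -0.2 ]
17.5667 [ 0.48493845 -0.14624376  0.24932456] delta tool mm [-2.8 -1.1 23.8] [-0.10568432  0.41746377  0.09388474] 0.0001607646312172107
```

```bash
python3 -m handwheel '[{"tx":-1,"ty":0,"tz":4,"roll":0},{"tx":-1,"ty":0,"tz":4,"roll":0},{"tx":-1,"ty":0,"tz":4,"roll":0},{"tx":0,"ty":0,"tz":2,"roll":0},{"tx":0,"ty":0,"tz":1,"roll":0},{"tx":0,"ty":0,"tz":1,"roll":0},{"tx":0,"ty":0,"tz":1,"roll":0},{"tx":0,"ty":0,"tz":1,"roll":0},{"tx":0,"ty":0,"tz":1,"roll":0}]' >/dev/null; python3 c.py
python3 -m handwheel '[{"tx":-0.6,"ty":0,"tz":1,"roll":0},{"tx":-0.6,"ty":0,"tz":1,"roll":0},{"tx":-0.6,"ty":0,"tz":1,"roll":0},{"tx":-0.6,"ty":0,"tz":1,"roll":0}]' >/dev/null; python3 c.py
```

```text
t 18.32 carton n 300 s 2/50/98% [ 15.  30. 159.] z 231.8 F [0.3 0.6 0.2] tilt~ -0.46
t 18.7 carton n 299 s 2/50/98% [ 15.  29. 156.] z 228.3 F [-0.9  1.6  3.9] tilt~ -0.441
```

```bash
python3 -m handwheel '[{"tx":-0.6,"ty":0,"tz":1,"roll":0},{"tx":-0.6,"ty":0,"tz":1,"roll":0},{"tx":-0.6,"ty":0,"tz":1,"roll":0},{"tx":-0.6,"ty":0,"tz":1,"roll":0},{"tx":-0.6,"ty":0,"tz":1,"roll":0},{"tx":-0.6,"ty":0,"tz":1,"roll":0}]' >/dev/null; python3 c.py
```

```text
t 19.25 carton n 291 s 2/50/98% [ 15.  29. 156.] z 222.7 F [-2.6  2.1  5.3] tilt~ -0.409
```

It moves at about 5 N. I continue, following the arc outward.

```bash
python3 -m handwheel '[{"tx":-1,"ty":0,"tz":1.5,"roll":0},{"tx":-1,"ty":0,"tz":1.5,"roll":0},{"tx":-1,"ty":0,"tz":1.5,"roll":0},{"tx":-1,"ty":0,"tz":1.5,"roll":0},{"tx":-1,"ty":0,"tz":1.5,"roll":0},{"tx":-1,"ty":0,"tz":1.5,"roll":0},{"tx":-1,"ty":0,"tz":1.5,"roll":0},{"tx":-1,"ty":0,"tz":1.5,"roll":0}]' >/dev/null; python3 c.py
python3 -m handwheel '[{"tx":-0.9,"ty":0,"tz":1.5,"roll":0},{"tx":-0.9,"ty":0,"tz":1.5,"roll":0},{"tx":-0.9,"ty":0,"tz":1.5,"roll":0},{"tx":-0.9,"ty":0,"tz":1.5,"roll":0},{"tx":-0.9,"ty":0,"tz":1.5,"roll":0},{"tx":-0.9,"ty":0,"tz":1.5,"roll":0},{"tx":-0.9,"ty":0,"tz":1.5,"roll":0},{"tx":-0.9,"ty":0,"tz":1.5,"roll":0}]' >/dev/null; python3 c.py; python3 w.py .4831 -.1487 .2
```

```text
t 19.97 carton n 308 s 2/50/98% [ 15.  27. 158.] z 210.4 F [-2.5  2.   5.2] tilt~ -0.341
t 20.68 carton n 304 s 2/50/98% [ 15.  26. 163.] z 197.6 F [-0.3  4.5  3.8] tilt~ -0.27
[[0.239, 0.971, 0.0], [0.971, -0.239, 0.001], [0.001, 0.0, -1.0]] [-0.49 -0.21  1.92  0.    1.43 -0.25]
20.7333 [ 0.47958117 -0.17067932  0.1971884 ] delta tool mm [22.2 -1.8 -2.8] [0.37736274 2.48220457 4.16085839] 0.00023943040093039978
```

```bash
python3 -m handwheel '[{"tx":-0.4,"ty":0,"tz":1.5,"roll":0},{"tx":-0.4,"ty":0,"tz":1.5,"roll":0},{"tx":-0.4,"ty":0,"tz":1.5,"roll":0},{"tx":-0.4,"ty":0,"tz":1.5,"roll":0},{"tx":-0.4,"ty":0,"tz":1.5,"roll":0},{"tx":-0.4,"ty":0,"tz":1.5,"roll":0},{"tx":-0.4,"ty":0,"tz":1.5,"roll":0},{"tx":-0.4,"ty":0,"tz":1.5,"roll":0},{"tx":-0.4,"ty":0,"tz":1.5,"roll":0},{"tx":-0.4,"ty":0,"tz":1.5,"roll":0}]' >/dev/null; python3 c.py
python3 -m handwheel '[{"tx":-0.5,"ty":0,"tz":1.5,"roll":0},{"tx":-0.5,"ty":0,"tz":1.5,"roll":0},{"tx":-0.5,"ty":0,"tz":1.5,"roll":0},{"tx":-0.5,"ty":0,"tz":1.5,"roll":0},{"tx":-0.5,"ty":0,"tz":1.5,"roll":0},{"tx":-0.5,"ty":0,"tz":1.5,"roll":0},{"tx":-0.5,"ty":0,"tz":1.5,"roll":0},{"tx":-0.5,"ty":0,"tz":1.5,"roll":0},{"tx":-0.5,"ty":0,"tz":1.5,"roll":0},{"tx":-0.5,"ty":0,"tz":1.5,"roll":0}]' >/dev/null; python3 c.py; python3 w.py .4831 -.1487 .2
```

```text
t 21.57 carton n 305 s 2/50/98% [ 14.  29. 163.] z 183.3 F [-3.7 -2.9  6.9] tilt~ -0.191
t 22.45 carton n 315 s 2/50/98% [ 13.  32. 162.] z 168.4 F [-3.2 -2.3  6.3] tilt~ -0.108
[[0.239, 0.971, -0.001], [0.971, -0.239, -0.005], [-0.005, 0.001, -1.0]] [-0.51 -0.18  1.94 -0.    1.38 -0.26]
22.5 [ 0.47707518 -0.18155636  0.16803328] delta tool mm [ 33.2  -2.  -32.1] [-2.58688102 -3.6479914   5.75623223] -0.00019481676899128444
```

Tilt is now about 0.1. I slow down towards the rest.

```bash
python3 -m handwheel '[{"tx":-0.4,"ty":0,"tz":1.2,"roll":0},{"tx":-0.4,"ty":0,"tz":1.2,"roll":0},{"tx":-0.4,"ty":0,"tz":1.2,"roll":0},{"tx":-0.4,"ty":0,"tz":1.2,"roll":0},{"tx":-0.4,"ty":0,"tz":1.2,"roll":0},{"tx":-0.4,"ty":0,"tz":1.2,"roll":0},{"tx":-0.4,"ty":0,"tz":1.2,"roll":0},{"tx":-0.4,"ty":0,"tz":1.2,"roll":0},{"tx":-0.3,"ty":0,"tz":1,"roll":0},{"tx":-0.3,"ty":0,"tz":1,"roll":0}]' >/dev/null; python3 c.py
```

```text
t 23.33 carton n 316 s 2/50/98% [ 12.  37. 161.] z 156.6 F [-2.6 -1.7  5.9] tilt~ -0.042
```

```bash
python3 -m handwheel '[{"tx":-0.2,"ty":0,"tz":1,"roll":0},{"tx":-0.2,"ty":0,"tz":1,"roll":0},{"tx":-0.2,"ty":0,"tz":1,"roll":0}]' >/dev/null; python3 c.py
```

```text
t 23.63 carton n 321 s 2/50/98% [ 12.  38. 159.] z 153.6 F [-2.1 -2.5  6.1] tilt~ -0.025
```

```bash
python3 -m handwheel '[{"tx":-0.2,"ty":0,"tz":1,"roll":0},{"tx":-0.2,"ty":0,"tz":1,"roll":0}]' >/dev/null; python3 c.py
```

```text
t 23.85 carton n 322 s 2/50/98% [ 11.  36. 158.] z 151.6 F [-2.3 -2.3  6. ] tilt~ -0.015
```

```bash
python3 -m handwheel '[{"tx":0,"ty":0,"tz":1,"roll":0},{"tx":0,"ty":0,"tz":1,"roll":0}]' >/dev/null; python3 c.py
```

```text
t 24.07 carton n 324 s 2/50/98% [ 11.  38. 159.] z 149.7 F [-3.  -3.6  6.2] tilt~ -0.004
```

```bash
python3 -m handwheel '[{"tx":0,"ty":0,"tz":1,"roll":0}]' >/dev/null; python3 c.py
```

```text
t 24.2 carton n 327 s 2/50/98% [ 11.  40. 159.] z 148.9 F [-3.6 -3.7  6. ] tilt~ 0.001
```

```bash
python3 -m handwheel '[{"tx":0,"ty":0,"tz":1,"roll":0}]' >/dev/null; python3 c.py
```

```text
t 24.33 carton n 334 s 2/50/98% [ 11.  46. 158.] z 148.1 F [-3.9 -4.   7.5] tilt~ 0.005
```

```bash
python3 -m handwheel '[{"tx":0,"ty":0,"tz":1,"roll":0},{"tx":0,"ty":0,"tz":0,"roll":0}]' >/dev/null; python3 c.py
```

```text
t 24.55 carton n 336 s 2/50/98% [ 10.  43. 158.] z 147.1 F [-3.8 -3.7  7.6] tilt~ 0.01
```

```bash
python3 -m handwheel '[{"tx":0,"ty":0,"tz":0.8,"roll":0},{"tx":0,"ty":0,"tz":0,"roll":0}]' >/dev/null; python3 c.py
```

```text
t 24.77 carton n 331 s 2/50/98% [ 10.  42. 158.] z 146.6 F [-5.3 -3.8  7.7] tilt~ 0.013
```

```bash
python3 -m handwheel '[{"tx":0,"ty":0,"tz":0.7,"roll":0},{"tx":0,"ty":0,"tz":0.7,"roll":0},{"tx":0,"ty":0,"tz":0,"roll":0}]' >/dev/null; python3 c.py
```

```text
t 25.07 carton n 337 s 2/50/98% [ 10.  46. 157.] z 145.6 F [-5.5 -3.7 10.5] tilt~ 0.019
```

```bash
python3 -m handwheel '[{"tx":0,"ty":0,"tz":0.5,"roll":0},{"tx":0,"ty":0,"tz":0.3,"roll":0},{"tx":0,"ty":0,"tz":0,"roll":0}]' >/dev/null; python3 c.py
```

```text
t 25.37 carton n 336 s 2/50/98% [ 10.  47. 158.] z 145.1 F [-7.1 -4.6 11.4] tilt~ 0.022
```

It is firmly home at about 11 N. I hold briefly, lift off gently and retreat upward.

```bash
python3 -m handwheel '[{"tx":0,"ty":0,"tz":0.2,"roll":0},{"tx":0,"ty":0,"tz":0,"roll":0},{"tx":0,"ty":0,"tz":0,"roll":0},{"tx":0,"ty":0,"tz":0,"roll":0},{"tx":0,"ty":0,"tz":0,"roll":0},{"tx":0,"ty":0,"tz":0,"roll":0}]' |sed -n 2,4p
python3 -m handwheel '[{"tx":0,"ty":0,"tz":-1,"roll":0},{"tx":0,"ty":0,"tz":-1,"roll":0},{"tx":0,"ty":0,"tz":-1,"roll":0},{"tx":0,"ty":0,"tz":-2,"roll":0},{"tx":0,"ty":0,"tz":-3,"roll":0},{"tx":0,"ty":0,"tz":-6,"roll":0},{"tx":0,"ty":0,"tz":-15,"roll":0},{"tx":0,"ty":0,"tz":-25,"roll":0},{"tx":0,"ty":0,"tz":-30,"roll":0},{"tx":0,"ty":0,"tz":-15,"roll":0},{"tx":0,"ty":0,"tz":0,"roll":0},{"tx":0,"ty":0,"tz":0,"roll":0}]' |sed -n 2,4p
python3 c.py
python3 - <<'E'
from h import *
p,d=optics.get_image('scene');cv2.imwrite('pics/s3.png',cv2.resize(p[110:270,140:340,::-1],None,fx=3.5,fy=3.5))
p,d=optics.get_image('top');W=cloud('top',d)
a=np.deg2rad(75.93);u=np.array([np.cos(a),np.sin(a)])
for D in(d,np.load('top0.npz')['d']):
  W=cloud('top',D);r=W[...,:2]-[.5213,.0036];s=r@u;x=r@np.array([u[1],-u[0]])
  for k in(-.187,.187):
    m=(abs(s-k)<.015)&(abs(x)<.05)&(abs(W[...,2]-.149)<.03);print(k,m.sum(),np.median(W[...,2][m]).round(4))
E
```

```text
tool_pos: [0.476, -0.1871, 0.145]
tool_rot: [2.469, 1.935, -0.007]
contact_force: [-6.8, -4.8, 11.4]
tool_pos: [0.4766, -0.1841, 0.2426]
tool_rot: [2.471, 1.938, 0.001]
contact_force: [-0.4, -0.6, -0.2]
t 26.92 carton n 337 s 2/50/98% [ 11.  45. 159.] z 242.6 F [-0.4 -0.6 -0.2] tilt~ -0.52
-0.187 109 0.1463
0.187 221 0.1492
-0.187 223 0.1476
0.187 222 0.1474
```

View pics/s3.png

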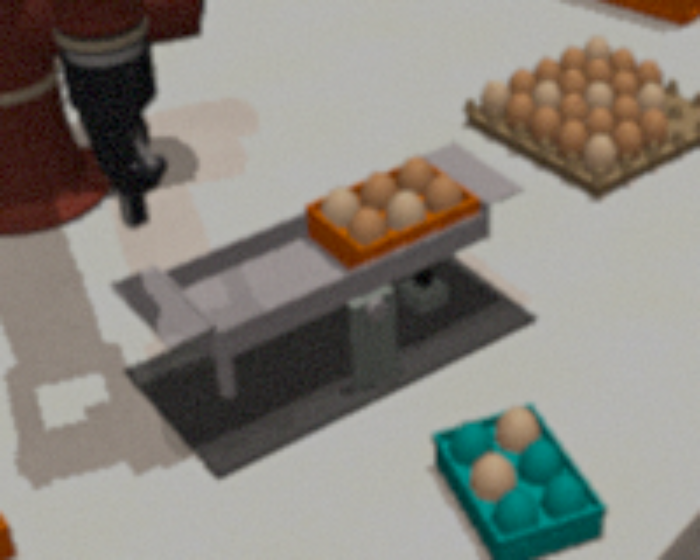

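The picture shows the trough level on its rest (lips within 3 mm of each other), the carton at the left end (crop 395,210), and the tool clear.

```bash
python3 -c "
from station import ctrl
print(ctrl.finish_job())"
```

```text
the job is handed in; nothing more can be done
None
```

The job is handed in, with no verdict shown: the trough was held on its left stop at about 10–12 N for over a second, then pressed level on its rest at about 11 N; the carton slid at about 0.25 m/s and stayed at the left end, and the tool ended clear at about 27 s of the 72 s limit.

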